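# Glue-clamp the front back onto a little spice drawer

## Robot

A 6-joint arm with a two-finger parallel gripper is mounted at the origin on a cart in front of the work surface, level with it; the furniture and walls round the work are solid. World frame = base frame: x ahead of the robot, y to its left, z up, the work surface at z = 0. Lengths are in m, angles in rad, forces in N, time in s.
With the tool pointing down it reaches from about 0.325 to 0.775 m from the base axis. Payload 9.3 kg.
Tool frame: the origin (TCP) lies midway between the tips of the shut fingers; the grasp point (between the pads) lies 19 mm behind it; z points along the fingers, y is the line along which they close (so a half turn about z gives the same grasp; the last joint's range is limited). The gripper opens to 85 mm and grips with 20 to 120 N. Pads are 22 mm wide; open, the fingers measure 114 mm over their backs; the gripper's body (76 mm by 85 mm) begins 54 mm behind the grasp point. The pads swing forward as they close: fully open they stand 13 mm farther back than shut.
Start: joints at [1.064, 0.259, 0.021, 1.334, 0, 1.418], TCP at [0.191, 0.516, 0.231] pointing down, gripper open.
Joint ranges: [-3.04, 3.04], [-0.91, 1.82], [-1.04, 1.36], [-1.92, 1.95], [-1.52, 1.45], [-3.14, 3.14]. Speed limits (rad/s): [2.22, 2.22, 2.79, 3.14, 3.14, 3.14].

## Interface

Orientations are given as [roll, pitch, yaw] about the fixed x, y, z axes, in that order (R = Rz(yaw) Ry(pitch) Rx(roll)).
In Python, from station import get_state, get_image, finish_job gives the robot as it stands.
- The arm moves only by the tool shift_gripper, called after "Call:" by a JSON object that holds its "method" and its "body". Schema: {"type":"object","properties":{"increments":{"type":"object","properties":{"x":{"type":"array","items":{"type":"number"},"minItems":1,"maxItems":10},"y":{"type":"array","items":{"type":"number"},"minItems":1,"maxItems":10},"z":{"type":"array","items":{"type":"number"},"minItems":1,"maxItems":10},"ax":{"type":"array","items":{"type":"number"},"minItems":1,"maxItems":10},"ay":{"type":"array","items":{"type":"number"},"minItems":1,"maxItems":10},"az":{"type":"array","items":{"type":"number"},"minItems":1,"maxItems":10}},"additionalProperties":false,"required":["x","y","z","ax","ay","az"]},"jaw":{"type":"number"},"force":{"type":"number"},"only":{"type":"string"},"quiet":{"type":"boolean"},"lines":{"type":"string"}},"required":["increments"],"additionalProperties":false}. increments is an object with one list for each field, all of the same length, 1 to 10, a row being the entries at one place: x, y, z (the shift in m), ax, ay, az (a rotation vector in rad); each row is the pose to reach, as a shift and turn from the pose commanded when the call began, along the tool's axes at that moment; what a row does not reach only later rows make up. A row lasts 1/12 s, in which the tool goes at most 0.0417 m and 0.125 rad, less where a joint would pass 70% of its speed; a pose out of reach is approached as far as the arm can. jaw is the opening from 0.0 (shut) to 1.0 (fully open), set as the call begins (left out keeps the last). The fingers move at their own pace and stop on an object; force is the grip in N (left out, the last holds). Time passes only in rows, so rows that do not move let the fingers close. The tool returns the time, the measured TCP pose, the force, the opening and the grip force at its end. only (a regular expression) keeps the lines of the reply that match it, lines (a string "A,B") keeps lines A to B, and quiet returns only ok. Input that does not fit is refused with a message, and nothing moves.
- get_state(): the state, without advancing time (a new reading comes with each control period).
- get_image(name): name is "scene" or "top" or "wrist"; returns a dict with "frame" (384x512x3 uint8, red, green, blue), "mtx" (3x3 intrinsics, pixels), "R" (3x3) and "t" (3): a world point X has camera coordinates R X + t. Camera axes: x right, y down, z forward; pixel columns grow to the right and rows downward; lengths in m; the calibration is good to about 2 mm. A picture is of the moment at which its call begins. There is no depth.
- finish_job(): hands the job in; it is judged then, once.
The state is a dict: "clock": time; "joints": joint angles; "dq": joint speeds; "joint_torque": joint torques, N m; "position": TCP position; "eef_rot": TCP orientation; "contact_force": force on the tool from outside, world axes, zero at the start; "ft_torque": the same for the moment, N m; "width": opening from 0.0 (shut) to 1.0 (fully open); "grasp_force": force on a finger pad.
Only numpy, scipy, OpenCV 4.12 (cv2) and the standard library are available. Lean on these libraries where they do the work, as an engineer would, in place of code of your own. Each camera call takes 0.05 s, during which the arm holds its last target. There are 200 camera calls.

## Task

The front has come off this little spice drawer; there is glue on its back, and its face, sanded for varnish, must stay free of finger grease, so carry it by its two side edges only, with no finger on either broad face, and stand it upright on the worktop, centred and square, against the open end of the drawer that lies in the bar clamp, face outward, and let go of it. Then squeeze the clamp's trigger against its handle, over and over, until the ratchet has brought the far jaw's sprung rubber pad up to the front and pressed the pad about half-way in, never home to its stop, which would crush the thin wood; close the jaw with the trigger alone, do not push it by hand. Finish still holding the trigger squeezed with the front pressed tight on the drawer, and leave the espresso cup, glue bottle and tin where they stand.

Things in the scene. Friction and masses are not known exactly. Their poses are not given: they have to be found in the camera images.
- clamp: One-hand ratchet bar clamp, grey plastic, steel bar, loose, on its side, 0.68 kg, 235 x 190 mm, 29 mm high. Origin on the worktop under the bar, level with the near jaw's face. +x: along the bar from near jaw to far jaw. +y: the side to which both jaws reach. -y: handle and trigger. z up. The bar lies at y = 0, 16 mm wide, top at z = 20 mm; its tail slides out at -x as the clamp closes.
- clamp_near_face (a point): Centre of the fixed near jaw's rubber face (32 x 26 mm), at clamp x = 0, y = +50 mm, 16 mm above the worktop. The housing behind it spans clamp x -56 to -4, y -24 to +26 mm.
- clamp_grip (a point): Point fixed to the clamp, half-way between the handle's back and the released trigger's front: clamp x = -31, y = -66, z = 16 mm. Fingers from above, closing along clamp x, take handle and trigger between them: 67 mm over both when released, 40 mm fully squeezed. Handle (fixed, 22 mm thick, y -20 to -116 mm) and trigger stand 0 to 26 mm high; nothing else is within 25 mm outside them.
- trigger_grip: The trigger, a lever 12 mm thick (clamp x), 2 to 24 mm above the worktop, at +x of the handle, reaching from the bar to clamp y = -85 mm. It turns on a pin at clamp x = -16.5, y = +16.5 mm (this body's origin, at worktop height). A spring returns it with 2 to 3 N at the finger point.
- trigger_front (a point): Finger point on the trigger's front (+x) face, 83 mm from its pin, 16 mm above the worktop; at clamp x = +2, y = -66 mm when released.
- clamp_trigger (a joint): Trigger angle, rad: 0 released, 0.33 fully squeezed (27 mm at the finger point). A full stroke, after some play, draws the bar in one 6 mm tooth; let the trigger back almost to 0 for the next. A pawl then holds the bar (it slips back up to 2 mm or to the last tooth). The fingers need about 4 to 10 N with the pad free, 9 to 15 N with it half in; a 40 N grip does it all.
- clamp_bar (a joint): How far the bar is drawn in, m, 0 to 0.062; it starts at 0.008 to 0.022 and grows as the far jaw nears the near jaw. The free pad's face lies at clamp x = 0.126 minus this value.
- far_jaw: The far jaw, fixed on the bar's end, which carries the sprung pad: an arm 16 mm thick from the bar to clamp y = +74 mm, 3 to 30 mm above the worktop. Its back is at clamp x = 163 mm minus the bar value. (The body's origin is that of the clamp, shifted with the bar.)
- clamp_pad (a joint): How far the sprung pad is pressed into the far jaw, m: 0 free, 0.012 at its stop; 1.5 N per mm.
- jaw_pad: Rubber pad on the far jaw's spring, 32 mm wide, 26 mm high, 7 mm thick, facing the near jaw. Its body origin is not on the pad: see jaw_pad_face.
- jaw_pad_face (a point): Centre of the pad's pressing face, clamp y = +50 mm, 16 mm above the worktop.
- drawer: Little drawer box of thin pale wood, loose, 0.1 to 0.18 kg, 74 mm long (x), 60 wide (y), 44 high, open on top and at its +x end, where the front belongs. Origin: centre of its underside. It stands in the clamp, back (-x) within 5 mm of the near jaw, +x toward the far jaw, nearly parallel to clamp x, centred near clamp y = +50 mm.
- drawer_front_end (a point): Centre of the drawer's open end: drawer x = +37, z = 22 mm.
- front: The drawer front, a thin pale wooden plate, loose, 57 g, 66 mm wide (y), 46 high (z), 8 thick (x), thumb notch 22 mm wide, 9 deep in its top edge. Starts standing on its lower edge and can stand by itself. Origin: middle of the lower edge. +x: its face; -x: its plain back, which goes against the drawer. Tight on the drawer, its origin is at drawer x = +41 mm.
- front_face: The sanded face of the front: a raised field 58 x 33 mm from the lower edge up, with a second step on it. No finger may touch it. Origin and axes as the front.
- front_back: The glued back of the front: a plain field 61 x 36 mm from the lower edge up. No finger may touch it. Origin and axes as the front.
- front_center (a point): Middle of the front, 23 mm above its lower edge. The side edges to hold it by are at front y = +33 and -33 mm, 5 mm thick, over the whole height; the broad fields begin 2.5 mm farther in and stand 1.5 mm proud of the edges.
- front_face_mid (a point): Point on the face of the front, 16 mm above the lower edge, 4 mm out from the mid-plane; at drawer x = 45 mm when tight.
- espresso_cup: Bystander: small white cup with a handle, 62 mm across, 52 mm high. Origin at the middle of its base.
- glue_bottle: Bystander: white glue bottle with a pointed nozzle, 47 mm across, 135 mm high. Origin at the middle of its base.
- tea_tin: Bystander: short round food tin, 75 mm across, 58 mm high. Origin at the middle of its base.
Not all that is in view belongs to the job. Of the things that look like the front, take the one that is farthest to the robot's left at the start.

How it is judged:
By the outcome, as a careful person would: the job done as asked, in the order asked, and still so for the second after the job is handed in, while the arm keeps its last pose, push and grip.
It also fails if it takes over 72 s, if anything falls off the work surface, if the arm or the gripper's body presses on something with over 40 N, if the wrist force passes 120 N, or if a joint passes its speed limit or range.

## Working session

There is one attempt and no reset: what is moved stays moved. The work goes in short steps, Python scripts to look and compute and a tool call to move; the robot and the scene stay as the last step left them, time stands still between calls to the robot, and variables do not carry over. Pictures are saved under pics/ and viewed, at most 10 in all, crops included, and the job is handed in when it is done.

```bash
mkdir -p pics; ls
```

Create h.py:
```python
import numpy as np, cv2, pickle
from station import get_state, get_image
def grab(names,tag):
    d={}
    for n in names:
        im=get_image(n); d[n]=im
        cv2.imwrite(f'pics/{tag}_{n}.png',im['frame'][:,:,::-1])
    pickle.dump(d,open(f'{tag}.pkl','wb')); return d
def load(tag): return pickle.load(open(f'{tag}.pkl','rb'))
def ray(im,uv):
    d=np.linalg.inv(im['mtx'])@np.array([uv[0],uv[1],1.]); R=im['R']
    return -R.T@im['t'], R.T@d/np.linalg.norm(d)
def plane(im,uv,z=0.):
    o,d=ray(im,uv); return o+d*(z-o[2])/d[2]
def tri(a,ua,b,ub):
    o1,d1=ray(a,ua);o2,d2=ray(b,ub)
    s=np.linalg.lstsq(np.stack([d1,-d2],1),o2-o1,rcond=None)[0]
    p,q=o1+s[0]*d1,o2+s[1]*d2
    return (p+q)/2, np.linalg.norm(p-q)
def proj(im,X):
    p=im['mtx']@(im['R']@np.asarray(X,float)+im['t']); return p[:2]/p[2]
```

Run:
```python
from h import *
d=grab(['scene','top','wrist'],'a')
for n in d: print(n,d[n]['mtx'].tolist(),np.round(-d[n]['R'].T@d[n]['t'],3),np.round(d[n]['R'],2).tolist())
s=get_state();print(s)
big=np.hstack([d['scene']['frame'],d['top']['frame']])[:,:,::-1]
cv2.imwrite('pics/a_top2.png',cv2.resize(d['top']['frame'][:,:,::-1],(800,600),interpolation=cv2.INTER_CUBIC))
cv2.imwrite('pics/a_scene2.png',cv2.resize(d['scene']['frame'][:,:,::-1],(800,600),interpolation=cv2.INTER_CUBIC))
```

```text
pics
scene [[369.61430975431193, 0.0, 259.74477407361917], [0.0, 369.61430975431193, 191.6589697748987], [0.0, 0.0, 1.0]] [0.008 0.253 0.493] [[-0.62, -0.79, -0.0], [-0.41, 0.33, -0.85], [0.67, -0.52, -0.53]]
top [[418.49810944334894, 0.0, 256.3696219695799], [0.0, 418.49810944334894, 189.79930909549043], [0.0, 0.0, 1.0]] [ 0.478 -0.165  1.04 ] [[-0.02, -1.0, 0.02], [-0.99, 0.02, -0.12], [0.12, -0.03, -0.99]]
wrist [[302.42635620603255, 0.0, 252.1452636269457], [0.0, 302.42635620603255, 197.5261776960374], [0.0, 0.0, 1.0]] [0.122 0.539 0.374] [[0.34, 0.94, -0.0], [0.9, -0.33, 0.28], [0.27, -0.1, -0.96]]
{'clock': 0.15, 'joints': array([ 1.06440067e+00,  2.59044840e-01,  2.09414141e-02,  1.33369767e+00,
       -3.28324086e-06,  1.41817230e+00]), 'dq': array([-0.00047319, -0.0004064 ,  0.00193205,  0.00014572, -0.00210378,
       -0.00061439]), 'joint_torque': array([ 3.35883007e-03, -5.55969357e+01,  3.44662178e+01,  1.13442075e-02,
       -1.48703994e-04,  1.31866051e-05]), 'position': array([0.19045458, 0.51574556, 0.23081694]), 'eef_rot': array([-3.14059907e+00, -1.49512123e-04,  2.78782094e+00]), 'contact_force': array([-0.71605377,  0.14246536, -0.04938627]), 'ft_torque': array([-0.00154702,  0.05547387, -0.00341176]), 'grasp_force': 0.0, 'width': 0.9997612634475131}
```

View pics/a_top2.png

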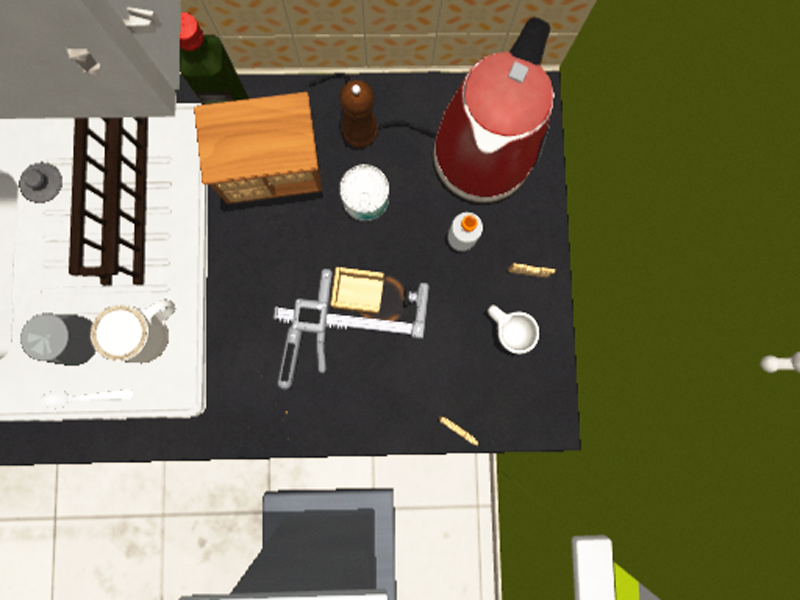

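View pics/a_scene2.png

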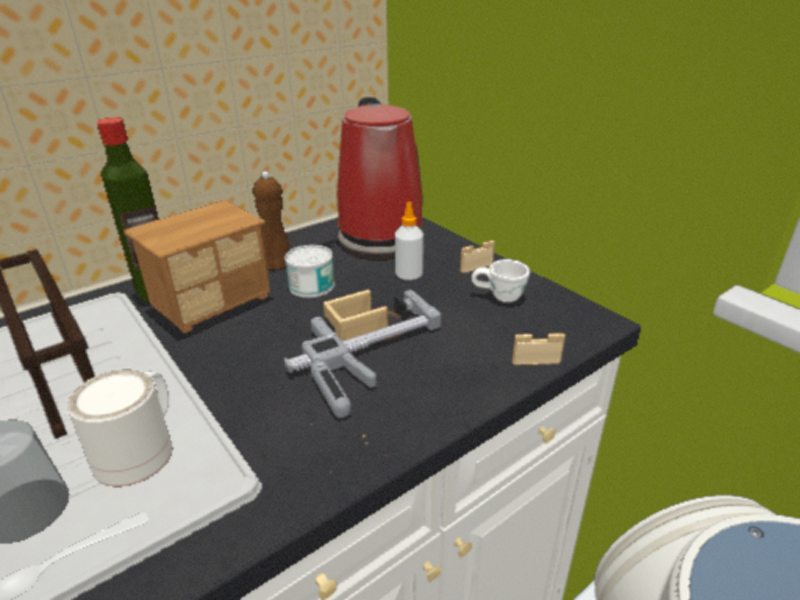

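The top view shows two look-alikes standing free: a plate at about (459,431) near the edge and one at (532,269) by the cup. The cabinet's own drawer fronts, about (245,190) and (295,180), are fixed and not candidates. Farthest left (+y, image left) is the near plate at (459,431), seen at (538,349) in the scene view. I'll check it in a close crop and measure it.

Run:
```python
from h import *
d=load('a')
def wood(f):
    h=cv2.cvtColor(f,cv2.COLOR_RGB2HSV); return cv2.inRange(h,(8,50,110),(30,200,255))
for n,boxes in (('top',{'A':(270,255,320,295),'B':(315,160,365,185),'drawer':(205,165,250,205)}),('scene',{'A':(320,205,370,240),'B':(285,150,325,180),'drawer':(200,180,252,218)})):
    f=d[n]['frame'];m=wood(f)
    for k,(x0,y0,x1,y1) in boxes.items():
        mm=np.zeros_like(m);mm[y0:y1,x0:x1]=m[y0:y1,x0:x1]
        c=max(cv2.findContours(mm,0,2)[0],key=cv2.contourArea)
        ap=cv2.approxPolyDP(c,1.5,True)[:,0]
        print(n,k,cv2.contourArea(c),ap.tolist())
        if n=='top': print('  z=.046',[np.round(plane(d[n],p,.045)[:2],3).tolist() for p in ap])
s=d['scene']['frame'];t=d['top']['frame']
a=cv2.resize(s[205:240,325:370],(400,300),interpolation=2); b=cv2.resize(t[255:295,270:320],(400,300),interpolation=2)
c=cv2.resize(s[170:270,170:290],(400,300),interpolation=2); e=cv2.resize(t[165:265,165:285],(400,300),interpolation=2)
cv2.imwrite('pics/crop1.png',np.vstack([np.hstack([a,b]),np.hstack([c,e])])[:,:,::-1])
```

```text
top A 97.5 [[282, 267], [282, 270], [305, 284], [297, 275]]
  z=.046 [[0.416, -0.247], [0.409, -0.247], [0.375, -0.3], [0.396, -0.282]]
top B 122.5 [[326, 172], [350, 176], [355, 173], [329, 168]]
  z=.046 [[0.64, -0.361], [0.629, -0.419], [0.636, -0.431], [0.649, -0.368]]
top drawer 773.5 [[215, 171], [211, 194], [213, 196], [242, 199], [245, 181], [242, 178], [245, 175]]
  z=.046 [[0.647, -0.093], [0.592, -0.083], [0.587, -0.087], [0.578, -0.156], [0.621, -0.164], [0.629, -0.157], [0.636, -0.165]]
scene A 554.0 [[329, 215], [328, 232], [358, 231], [360, 213], [351, 213], [345, 217], [342, 217], [339, 213]]
scene B 300.0 [[315, 153], [310, 154], [304, 159], [302, 157], [295, 159], [296, 174], [312, 170], [315, 167]]
scene drawer 824.0 [[236, 185], [207, 193], [208, 202], [214, 208], [218, 217], [247, 208], [247, 201], [249, 200], [247, 196], [238, 198], [236, 196]]
```

View pics/crop1.png

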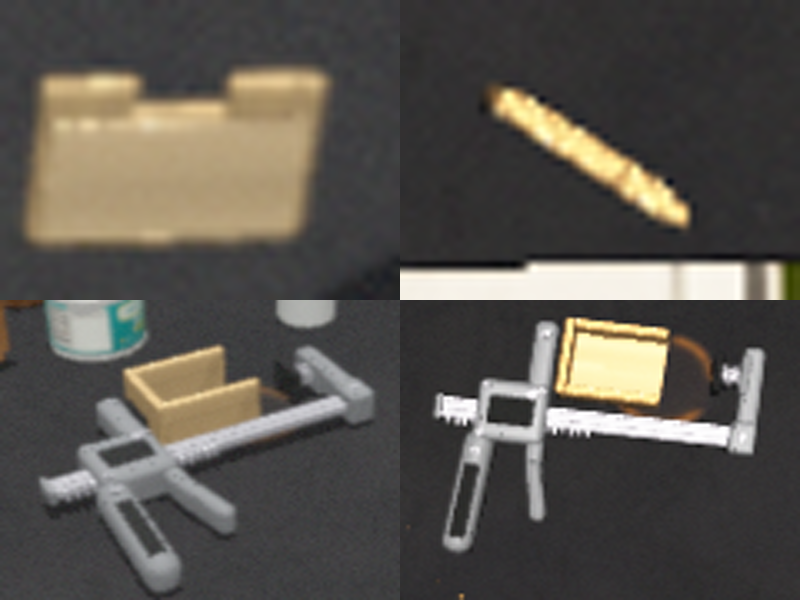

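The crop shows plate A with its notch up. The scene camera sees a single plain field on it, probably the back. The drawer is open towards the far jaw, with the clamp's handle towards the robot.

Add to h.py:
```python
def go(p,yaw):
    "shift in tool axes and rz from current pose (tool down)"
    from scipy.spatial.transform import Rotation as Ro
    s=get_state();R=Ro.from_euler('xyz',s['eef_rot']).as_matrix()
    T=Ro.from_euler('xyz',[np.pi,0,yaw]).as_matrix()
    print('shift',np.round(R.T@(np.asarray(p)-s['position']),4),'rot',np.round(Ro.from_matrix(R.T@T).as_rotvec(),4), 't',round(s['clock'],2))
```

Run:
```python
from h import *
d=load('a')
L=tri(d['scene'],(329,215),d['top'],(282,267.5));R=tri(d['scene'],(360,213),d['top'],(304.5,283))
print(L,R,np.linalg.norm(L[0]-R[0]));v=(R[0]-L[0]);print((L[0]+R[0])/2,np.degrees(np.arctan2(v[1],v[0])))
go((.42,.2,.2),np.radians(146.6))
```

```text
(array([ 0.41461284, -0.24728925,  0.04402274]), np.float64(9.379046033617746e-05)) (array([ 0.37723539, -0.29916697,  0.04701935]), np.float64(0.0016645336643913119)) 0.06401055265311259
[ 0.39592412 -0.27322811  0.04552104] -125.77241813195926
shift [-0.3247 -0.2166  0.031 ] rot [-0.001  -0.      0.2292] t 0.15
```

Call:
{"method": "shift_gripper", "body": {"increments": {"x": [-0.325, -0.325, -0.325, -0.325, -0.325, -0.325, -0.325, -0.325, -0.325], "y": [-0.217, -0.217, -0.217, -0.217, -0.217, -0.217, -0.217, -0.217, -0.217], "z": [0.031, 0.031, 0.031, 0.031, 0.031, 0.031, 0.031, 0.031, 0.031], "ax": [0, 0, 0, 0, 0, 0, 0, 0, 0], "ay": [0, 0, 0, 0, 0, 0, 0, 0, 0], "az": [0.255, 0.255, 0.255, 0.255, 0.255, 0.255, 0.255, 0.255, 0.255]}, "jaw": 1.0, "force": 30}}

```text
clock: 0.9
position: [0.4109, 0.2116, 0.2015]
eef_rot: [3.141, 0.0, 2.533]
contact_force: [0.9, 0.8, 0.2]
width: 1.0
grasp_force: 0.0
```

```bash
python3 -c "
from h import *
go((.396,-.273,.14),np.radians(144.5))"
```

```text
shift [-0.2648 -0.4061  0.0615] rot [0.0002 0.0001 0.0109] t 0.9
```

Call:
{"method": "shift_gripper", "body": {"increments": {"x": [-0.26, -0.26, -0.26, -0.26, -0.26, -0.26, -0.26, -0.26, -0.26, -0.26], "y": [-0.39, -0.39, -0.39, -0.39, -0.39, -0.39, -0.39, -0.39, -0.39, -0.39], "z": [0.06, 0.06, 0.06, 0.06, 0.06, 0.06, 0.06, 0.06, 0.06, 0.06], "ax": [0, 0, 0, 0, 0, 0, 0, 0, 0, 0], "ay": [0, 0, 0, 0, 0, 0, 0, 0, 0, 0], "az": [0, 0, 0, 0, 0, 0, 0, 0, 0, 0]}}}

```text
clock: 1.73
position: [0.401, -0.2018, 0.1485]
eef_rot: [3.142, 0.0, 2.532]
contact_force: [1.6, 0.1, 0.7]
width: 0.997
grasp_force: 0.0
```

Call:
{"method": "shift_gripper", "body": {"increments": {"x": [-0.26], "y": [-0.39], "z": [0.06], "ax": [0], "ay": [0], "az": [0]}, "quiet": true}}

```text
ok
```

```bash
python3 -c 1
```

Call:
{"method": "shift_gripper", "body": {"increments": {"x": [0, 0], "y": [0, 0], "z": [0, 0], "ax": [0, 0], "ay": [0, 0], "az": [0, 0]}}}

```text
clock: 1.98
position: [0.4002, -0.2429, 0.1426]
eef_rot: [3.141, -0.002, 2.529]
contact_force: [0.3, -0.2, -0.5]
width: 0.995
grasp_force: 0.0
```

Run:
```python
from h import *
d=grab(['wrist'],'b')
f=d['wrist']['frame'];cv2.imwrite('pics/b2.png',cv2.resize(f[:,:,::-1],(800,600),interpolation=2))
go((.396,-.273,.14),np.radians(144.2))
```

```text
shift [-0.0146 -0.0283  0.0028] rot [ 0.0004 -0.0016  0.0139] t 2.03
```

View pics/b2.png

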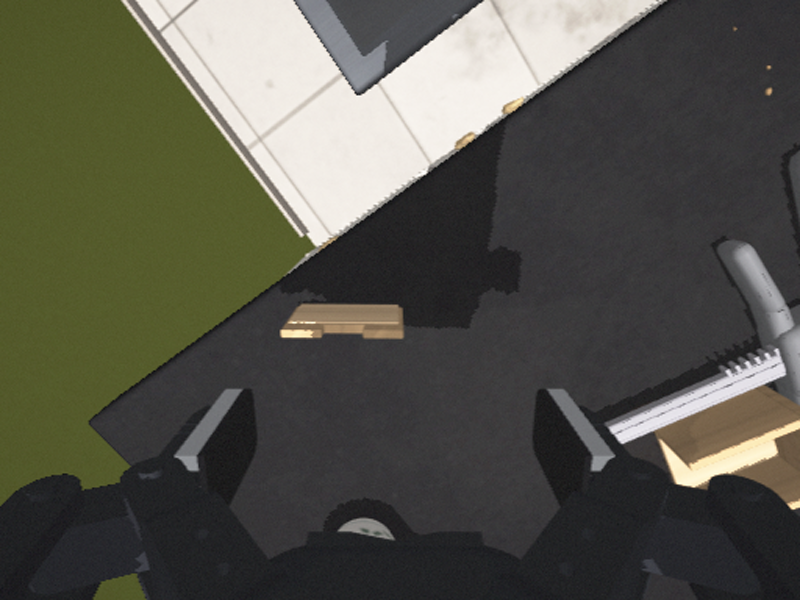

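The wrist view shows the plate at (342,320), top edge from (281,337) to (403,338), with the camera on its robot-facing side. I'll crop it to tell face from back, and triangulate against the top view.

Run:
```python
from h import *
a=load('a');w=load('b')['wrist'];f=w['frame']
h=cv2.cvtColor(f,cv2.COLOR_RGB2HSV);m=cv2.inRange(h,(8,50,90),(30,200,255));mm=np.zeros_like(m);mm[188:222,174:264]=m[188:222,174:264]
c=max(cv2.findContours(mm,0,2)[0],key=cv2.contourArea);print(cv2.approxPolyDP(c,1.2,True)[:,0].tolist(), cv2.minAreaRect(c))
for uw,ut,us in (((258,215.5),(282,267.5),(329,215)),((179.5,215.5),(304.5,283),(360,213))):
    print(tri(w,uw,a['top'],ut),tri(w,uw,a['scene'],us),plane(w,uw,.046))
c1=cv2.resize(f[188:222,174:264],(792,300),interpolation=2)
s=cv2.resize(a['scene']['frame'][208:238,322:367],(396,264),interpolation=2);b=cv2.resize(a['scene']['frame'][148:178,282:327],(396,264),interpolation=2)
out=np.vstack([c1,np.hstack([s,b])]);out=cv2.convertScaleAbs(out.astype(np.float32),alpha=1.0);cl=cv2.createCLAHE(3,(4,4))
l=cv2.cvtColor(out,cv2.COLOR_RGB2LAB);l[:,:,0]=cl.apply(l[:,:,0]);cv2.imwrite('pics/crop2.png',cv2.cvtColor(l,cv2.COLOR_LAB2BGR))
```

```text
[[179, 211], [179, 215], [181, 216], [204, 216], [208, 212], [231, 213], [233, 216], [257, 216], [257, 197], [254, 195], [193, 194]] ((218.5, 205.0), (22.0, 79.0), 90.0)
(array([ 0.41449   , -0.24780428,  0.04534142]), np.float64(0.0012274071657136065)) (array([ 0.41540331, -0.2487089 ,  0.0428267 ]), np.float64(0.0006673830130845083)) [ 0.4141377  -0.24827803  0.046     ]
(array([ 0.37690469, -0.29936196,  0.05010509]), np.float64(0.0034108536802961564)) (array([ 0.37691287, -0.30166333,  0.04612213]), np.float64(0.0016991867092913861)) [ 0.3762999  -0.30229878  0.046     ]
```

View pics/crop2.png

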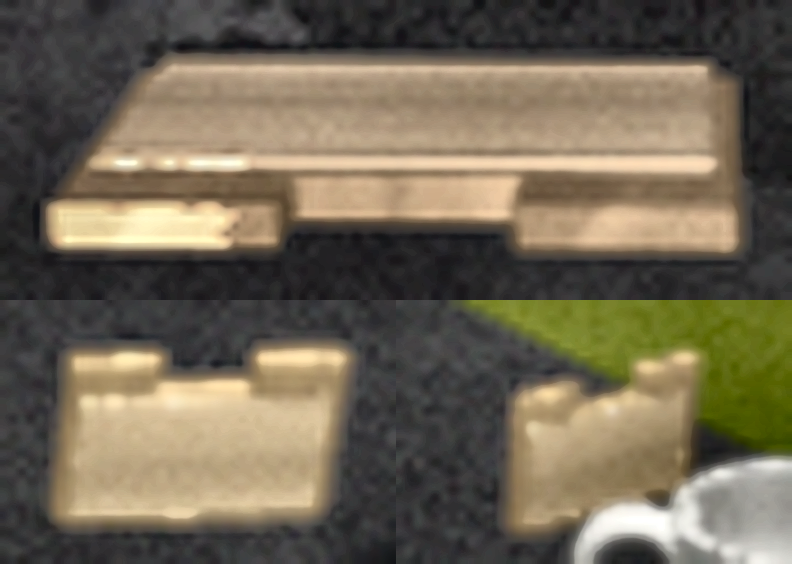

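The step runs right up to the notch floor with about 2 mm margin at the sides, and there is no second step. So this side is the back, and the face points away towards +x, −y.

Call:
{"method": "shift_gripper", "body": {"increments": {"x": [-0.0128, -0.0128, -0.0128, -0.0128, -0.0128], "y": [-0.029, -0.029, -0.029, -0.029, -0.029], "z": [0, 0.04, 0.07, 0.07, 0.07], "ax": [0, 0, 0, 0, 0], "ay": [0, 0, 0, 0, 0], "az": [0, 0, 0, 0, 0]}}}

```text
clock: 2.45
position: [0.3943, -0.2703, 0.0732]
eef_rot: [3.141, -0.003, 2.534]
contact_force: [-0.1, -0.2, 0.4]
width: 1.001
grasp_force: 0.0
```

Run:
```python
from h import *
w=grab(['wrist'],'c')['wrist'];f=w['frame']
go((.394,-.274,.018),np.radians(145))
h=cv2.cvtColor(f,cv2.COLOR_RGB2HSV);m=cv2.inRange(h,(8,50,90),(30,200,255))
c=max(cv2.findContours(m[:300],0,2)[0],key=cv2.contourArea);ap=cv2.approxPolyDP(c,1.5,True)[:,0];print(ap.tolist())
for p in ap: print(p,np.round(plane(w,p,.046),4))
```

```text
shift [-0.0006 -0.003   0.0565] rot [ 0.0001 -0.0001  0.0037] t 2.5
[[194, 231], [194, 237], [228, 238], [231, 233], [265, 233], [267, 238], [301, 238], [302, 236], [292, 209], [289, 207], [208, 206], [204, 210]]
[194 231] [ 0.3731 -0.3001  0.046 ]
[194 237] [ 0.3762 -0.3025  0.046 ]
[228 238] [ 0.3885 -0.2859  0.046 ]
[231 233] [ 0.3869 -0.2824  0.046 ]
[265 233] [ 0.3987 -0.2655  0.046 ]
[267 238] [ 0.4021 -0.2663  0.046 ]
[301 238] [ 0.4139 -0.2492  0.046 ]
[302 236] [ 0.4131 -0.248   0.046 ]
[292 209] [ 0.3951 -0.2437  0.046 ]
[289 207] [ 0.393  -0.2445  0.046 ]
[208 206] [ 0.3652 -0.2836  0.046 ]
[204 210] [ 0.3658 -0.287   0.046 ]
```

Call:
{"method": "shift_gripper", "body": {"increments": {"x": [0, 0, 0, 0], "y": [-0.003, -0.003, -0.003, -0.003], "z": [0.025, 0.0555, 0.0555, 0.0555], "ax": [0, 0, 0, 0], "ay": [0, 0, 0, 0], "az": [0.004, 0.004, 0.004, 0.004]}}}

```text
clock: 2.83
position: [0.3933, -0.2742, 0.0191]
eef_rot: [3.141, -0.0, 2.53]
contact_force: [0.2, 0.7, -0.3]
width: 0.999
grasp_force: 0.0
```

Call:
{"method": "shift_gripper", "body": {"increments": {"x": [0, 0, 0, 0, 0, 0], "y": [0, 0, 0, 0, 0, 0], "z": [0, 0, 0, 0, 0, 0], "ax": [0, 0, 0, 0, 0, 0], "ay": [0, 0, 0, 0, 0, 0], "az": [0, 0, 0, 0, 0, 0]}, "jaw": 0.6, "force": 30}}

```text
clock: 3.33
position: [0.3943, -0.2754, 0.0204]
eef_rot: [-3.141, 0.004, 2.529]
contact_force: [0.5, 0.9, 7.7]
width: 0.759
grasp_force: 31.3
```

Call:
{"method": "shift_gripper", "body": {"increments": {"x": [0, 0, 0, 0, 0, 0], "y": [0, 0, 0, 0, 0, 0], "z": [-0.04, -0.08, -0.12, -0.16, -0.16, -0.16], "ax": [0, 0, 0, 0, 0, 0], "ay": [0, 0, 0, 0, 0, 0], "az": [0, 0, 0, 0, 0, 0]}}}

```text
clock: 3.83
position: [0.3941, -0.2755, 0.1818]
eef_rot: [-3.14, 0.007, 2.529]
contact_force: [0.4, -0.1, -1.1]
width: 0.762
grasp_force: 34.5
```

```bash
python3 -c "
from h import *
go((.59,-.14,.18),np.radians(83))"
```

```text
shift [-0.0824  0.2235  0.0021] rot [0.0027 0.0069 1.0804] t 3.83
```

Call:
{"method": "shift_gripper", "body": {"increments": {"x": [-0.083, -0.083, -0.083, -0.083, -0.083, -0.083, -0.083, -0.083, -0.083, -0.083], "y": [0.223, 0.223, 0.223, 0.223, 0.223, 0.223, 0.223, 0.223, 0.223, 0.223], "z": [0, 0, 0, 0, 0, 0, 0, 0, 0, 0], "ax": [0, 0, 0, 0, 0, 0, 0, 0, 0, 0], "ay": [0, 0, 0, 0, 0, 0, 0, 0, 0, 0], "az": [1.08, 1.08, 1.08, 1.08, 1.08, 1.08, 1.08, 1.08, 1.08, 1.08]}}}

```text
clock: 4.67
position: [0.5889, -0.1392, 0.1771]
eef_rot: [-3.14, -0.0, 1.444]
contact_force: [-0.1, -0.1, 0.3]
width: 0.755
grasp_force: 34.5
```

Call:
{"method": "shift_gripper", "body": {"increments": {"x": [0, 0], "y": [0, 0], "z": [0, 0], "ax": [0, 0], "ay": [0, 0], "az": [0, 0]}}}

```text
clock: 4.83
position: [0.5888, -0.1399, 0.1777]
eef_rot: [-3.141, -0.0, 1.453]
contact_force: [-0.1, 1.1, 0.2]
width: 0.762
grasp_force: 34.5
```

Run:
```python
from h import *
d=grab(['wrist','top'],'d')
cv2.imwrite('pics/d2.png',cv2.resize(d['wrist']['frame'][:,:,::-1],(800,600),interpolation=2))
```

```text
(no output)
```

View pics/d2.png

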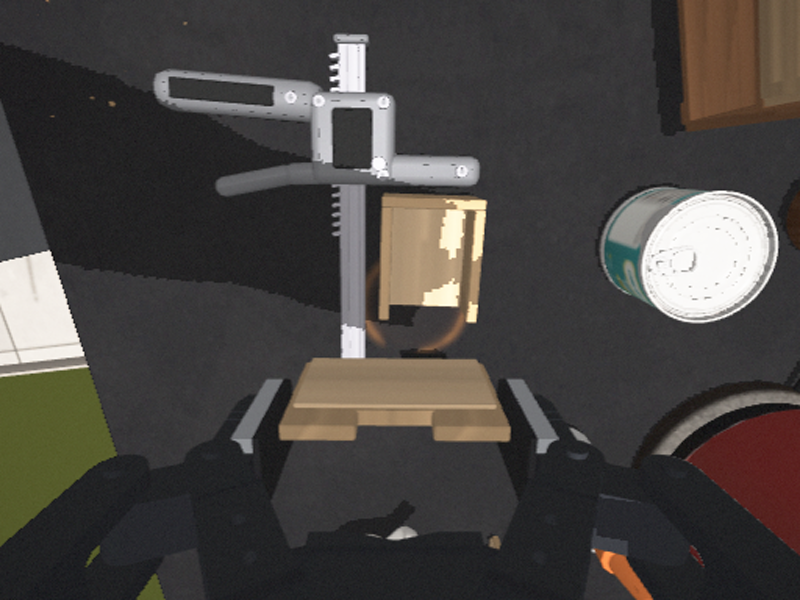

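The wrist view shows the plate held by its edges (280–510, 360–440), back towards the drawer. The drawer's back is at (383–487,197) and its open end at (382–478,322), in line with the bar at x≈352. I'll measure them all now.

Create m.py:
```python
from h import *
import sys
w=load(sys.argv[1])['wrist'];f=w['frame']
h=cv2.cvtColor(f,cv2.COLOR_RGB2HSV);m=cv2.inRange(h,(8,50,70),(32,200,255))
def poly(x0,y0,x1,y1,e=1.5,mk=m):
    mm=np.zeros_like(mk);mm[y0:y1,x0:x1]=mk[y0:y1,x0:x1]
    c=max(cv2.findContours(mm,0,2)[0],key=cv2.contourArea);return cv2.approxPolyDP(c,e,True)[:,0]
```

Run:
```python
import sys;sys.argv=['m','d']
exec(open('m.py').read())
t=load('d')['top']
for nm,b,z in (('drawer',(240,120,316,212),.044),('plate',(175,225,335,285),.204)):
    for p in poly(*b): print(nm,p,np.round(plane(w,p,z),4))
# bar edges & near jaw / housing greys
g=((h[:,:,1]<45)&(h[:,:,2]>105)).astype(np.uint8)*255
for r in (125,140,160,180,200,210):
    x=np.where(g[r,205:245])[0]+205; print('bar row',r,x.min(),x.max()+1,np.round(plane(w,(x.min(),r),.02)[:2],4),np.round(plane(w,(x.max()+1,r),.02)[:2],4))
for p in poly(90,15,320,140,2,g): print('clamp',p,np.round(plane(w,p,.026)[:2],4))
cv2.imwrite('pics/d3.png',cv2.resize(t['frame'][155:265,160:290,::-1],(780,600),interpolation=2))
```

```text
drawer [246 123] [ 0.5897 -0.0816  0.044 ]
drawer [244 126] [ 0.5876 -0.084   0.044 ]
drawer [243 168] [ 0.582  -0.1216  0.044 ]
drawer [240 171] [ 0.5789 -0.124   0.044 ]
drawer [240 175] [ 0.5784 -0.1278  0.044 ]
drawer [243 175] [ 0.5812 -0.1281  0.044 ]
drawer [242 203] [ 0.5768 -0.1552  0.044 ]
drawer [248 204] [ 0.5824 -0.1569  0.044 ]
drawer [249 194] [ 0.5846 -0.1471  0.044 ]
drawer [280 195] [ 0.6137 -0.1515  0.044 ]
drawer [271 195] [ 0.6052 -0.1505  0.044 ]
drawer [271 187] [ 0.606  -0.1427  0.044 ]
drawer [281 184] [ 0.6157 -0.1409  0.044 ]
drawer [288 179] [ 0.6226 -0.1368  0.044 ]
drawer [293 182] [ 0.627  -0.1402  0.044 ]
drawer [293 188] [ 0.6266 -0.146   0.044 ]
drawer [291 189] [ 0.6246 -0.1468  0.044 ]
drawer [292 195] [ 0.6251 -0.1528  0.044 ]
drawer [287 196] [ 0.6203 -0.1532  0.044 ]
drawer [292 196] [ 0.625  -0.1538  0.044 ]
drawer [293 199] [ 0.6257 -0.1569  0.044 ]
drawer [286 210] [ 0.6181 -0.1671  0.044 ]
drawer [296 211] [ 0.6276 -0.1693  0.044 ]
drawer [298 206] [ 0.6299 -0.1644  0.044 ]
drawer [304 206] [ 0.6357 -0.1651  0.044 ]
drawer [311 128] [ 0.6468
[... 1468 characters left out ...]
 0.6056 -0.0635]
clamp [251  97] [ 0.5967 -0.0598]
clamp [251  62] [ 0.6002 -0.0302]
clamp [233  58] [ 0.5846 -0.025 ]
clamp [234  22] [0.5893 0.0032]
clamp [213  23] [0.5711 0.0046]
clamp [214  26] [0.5716 0.0022]
clamp [229  27] [ 5.845e-01 -1.000e-04]
clamp [216  28] [5.731e-01 5.000e-04]
clamp [216  33] [ 0.5725 -0.0034]
clamp [210  35] [ 0.567  -0.0044]
clamp [216  38] [ 0.5719 -0.0073]
clamp [211  42] [ 0.5671 -0.0099]
clamp [216  45] [ 0.5711 -0.0128]
clamp [211  51] [ 0.5659 -0.0171]
clamp [217  53] [ 0.571  -0.0193]
clamp [210  59] [ 0.564  -0.0235]
clamp [205  59] [ 0.5596 -0.0229]
clamp [198  52] [ 0.5543 -0.0166]
clamp [105  45] [ 0.4736 -0.0014]
clamp [100  47] [ 0.4688 -0.0025]
```

View pics/d3.png

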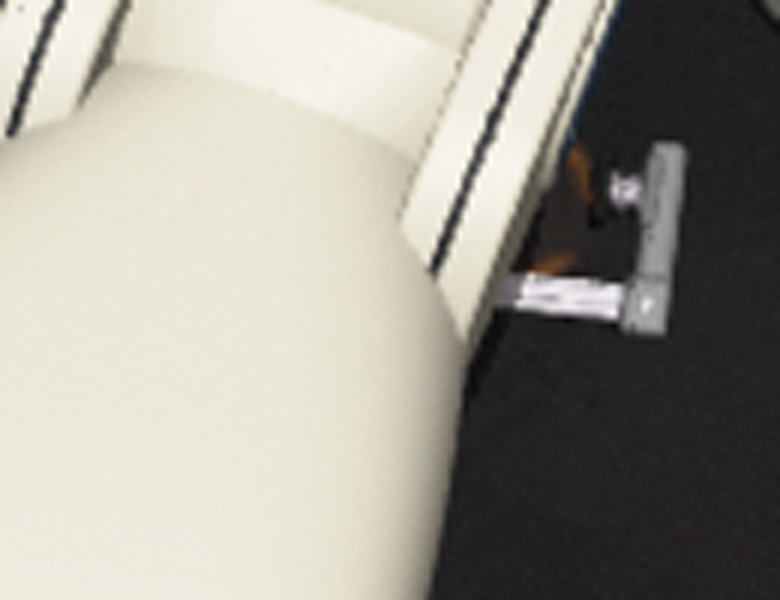

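The top view shows the far jaw and its pad clear of the arm, the pad about 25 mm beyond where the front's face will be.

```bash
python3 -c "
from h import *
go((.6069,-.1706,.09),1.4416)
t=load('d')['top'];print([np.round(plane(t,p,.016),4) for p in ((259,194.5),(262,190))])"
```

```text
shift [-0.0282  0.0215  0.0879] rot [-0.0001 -0.0001  0.0095] t 4.93
[array([ 0.5913, -0.1982,  0.016 ]), array([ 0.6023, -0.2058,  0.016 ])]
```

Call:
{"method": "shift_gripper", "body": {"increments": {"x": [-0.028, -0.028, -0.028, -0.028, -0.028, -0.028], "y": [0.0215, 0.0215, 0.0215, 0.0215, 0.0215, 0.0215], "z": [0, 0.04, 0.08, 0.088, 0.088, 0.088], "ax": [0, 0, 0, 0, 0, 0], "ay": [0, 0, 0, 0, 0, 0], "az": [0.0095, 0.0095, 0.0095, 0.0095, 0.0095, 0.0095]}}}

```text
clock: 5.43
position: [0.6073, -0.1704, 0.091]
eef_rot: [3.142, -0.0, 1.44]
contact_force: [0.3, -0.3, -0.1]
width: 0.76
grasp_force: 34.4
```

Run:
```python
from h import *
w=grab(['wrist'],'e')['wrist']
cv2.imwrite('pics/e2.png',cv2.resize(w['frame'][:,:,::-1],(800,600),interpolation=2))
go((.6069,-.1706,.09),1.4416)
```

```text
shift [-0.0002 -0.001   0.0021] rot [ 0.0023  0.0006 -0.0016] t 5.48
```

View pics/e2.png

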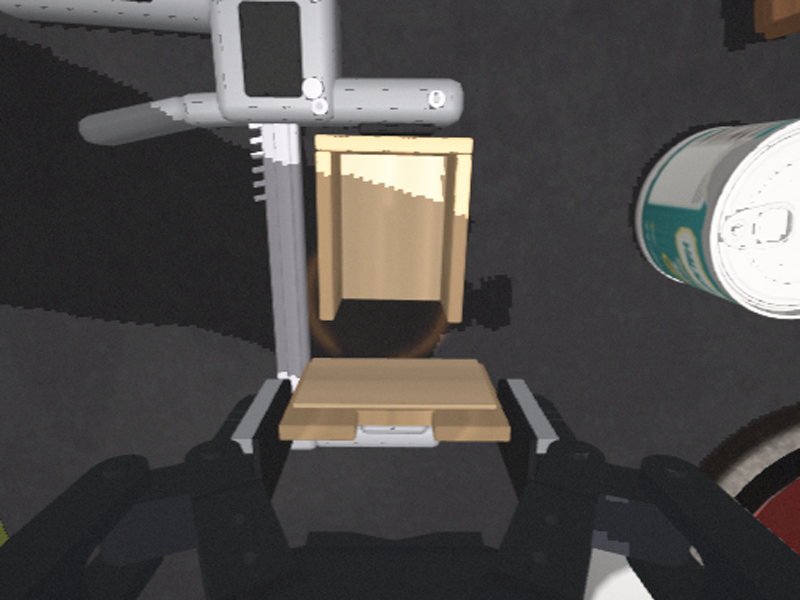

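Now the open end's top corners are at (320,320) and (464,322) and the back's at (316,136) and (473,137). The plate is in line with them.

Run:
```python
from h import *
w=load('e')['wrist'];k=1/1.5625
P={n:plane(w,(u*k,v*k),z) for n,u,v,z in (('FL',320,321,.044),('FR',464,322.5,.044),('BL',315.5,136,.044),('BR',473,137.5,.044),('pl',280,440,.117),('pr',510,440,.117))}
for n in P: print(n,np.round(P[n],4))
c=(P['FL']+P['FR'])/2;b=(P['BL']+P['BR'])/2;d=c-b
print('len',np.linalg.norm(d),'w',np.linalg.norm(P['FL']-P['FR']),np.linalg.norm(P['BL']-P['BR']),'yaw',np.degrees(np.arctan2(d[1],d[0])),c)
e=P['FR']-P['FL'];print(np.degrees(np.arctan2(e[1],e[0])),np.degrees(np.arctan2(*(P['BR']-P['BL'])[1::-1])))
q=P['pr']-P['pl'];print('plate',(P['pl']+P['pr'])/2,np.linalg.norm(q),np.degrees(np.arctan2(q[1],q[0])))
```

```text
FL [ 0.5772 -0.1573  0.044 ]
FR [ 0.6375 -0.1658  0.044 ]
BL [ 0.5882 -0.0846  0.044 ]
BR [ 0.6472 -0.0928  0.044 ]
pl [ 0.575  -0.1686  0.117 ]
pr [ 0.6391 -0.1769  0.117 ]
len 0.0736117268803372 w 0.0608558836180355 0.05959089803130355 yaw -98.11399284063178 [ 0.60734517 -0.16156298  0.044     ]
-7.995564052713275 -7.901377860967208
plate [ 0.60707724 -0.17273164  0.117     ] 0.0646638664873611 -7.3527473909755185
```

Call:
{"method": "shift_gripper", "body": {"increments": {"x": [0, 0, 0, 0, 0], "y": [-0.0008, -0.0008, -0.0008, -0.0008, -0.0008], "z": [0.03, 0.055, 0.0675, 0.0675, 0.0675], "ax": [0, 0, 0, 0, 0], "ay": [0, 0, 0, 0, 0], "az": [0.007, 0.007, 0.007, 0.007, 0.007]}}}

```text
clock: 5.9
position: [0.6072, -0.1704, 0.0243]
eef_rot: [3.14, 0.001, 1.433]
contact_force: [-0.2, -0.7, -0.8]
width: 0.76
grasp_force: 34.5
```

Run:
```python
from h import *
w=grab(['wrist','scene'],'f')['wrist']
cv2.imwrite('pics/f2.png',cv2.resize(w['frame'][:,:,::-1],(800,600),interpolation=2))
go((.6071,-.1656,.0215),1.433)
```

```text
shift [ 0.005  -0.0013  0.0034] rot [ 0.0035  0.0009 -0.0004] t 6.0
```

View pics/f2.png

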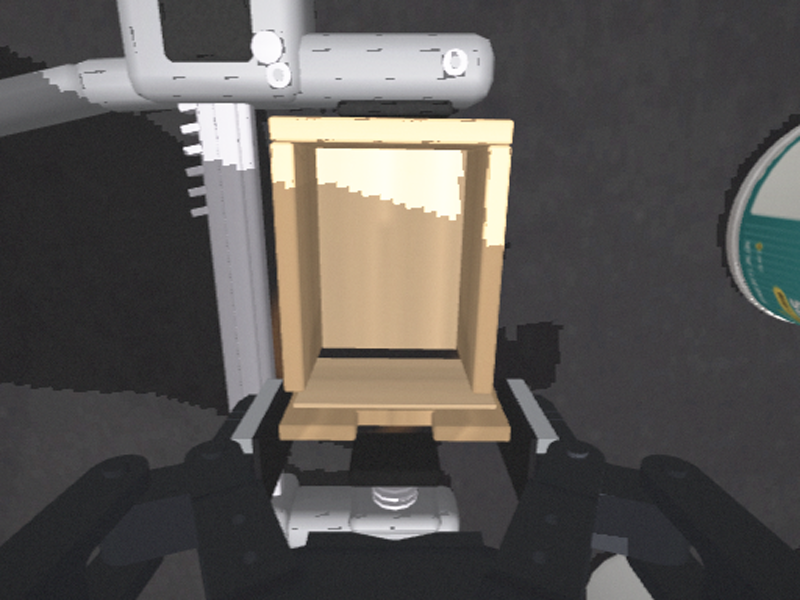

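Plate (280–510) is about 5 mm off the open end, its middle at 395 against the drawer's 390 (about 1.4 mm off), so I'll correct sideways, lower and close up.

Call:
{"method": "shift_gripper", "body": {"increments": {"x": [0, 0.002, 0.004, 0.0045, 0.0045], "y": [-0.0013, -0.0013, -0.0013, -0.0013, -0.0013], "z": [0.0025, 0.003, 0.003, 0.003, 0.003], "ax": [0, 0, 0, 0, 0], "ay": [0, 0, 0, 0, 0], "az": [0, 0, 0, 0, 0]}}}

```text
clock: 6.42
position: [0.6062, -0.166, 0.0205]
eef_rot: [3.14, 0.001, 1.432]
contact_force: [-0.8, -2.8, 6.3]
width: 0.761
grasp_force: 35.0
```

Call:
{"method": "shift_gripper", "body": {"increments": {"x": [0.0005, 0.001, 0.001], "y": [0, 0, 0], "z": [0.0003, 0.0005, 0.0005], "ax": [0, 0, 0], "ay": [0, 0, 0], "az": [0, 0, 0]}}}

```text
clock: 6.67
position: [0.6063, -0.1655, 0.0205]
eef_rot: [3.14, 0.002, 1.432]
contact_force: [-2.7, -4.3, 10.5]
width: 0.76
grasp_force: 35.4
```

Call:
{"method": "shift_gripper", "body": {"increments": {"x": [0, 0, 0, 0], "y": [0, 0, 0, 0], "z": [-0.0006, -0.0006, -0.0006, -0.0006], "ax": [0, 0, 0, 0], "ay": [0, 0, 0, 0], "az": [0, 0, 0, 0]}, "jaw": 0.86}}

```text
clock: 7.0
position: [0.6057, -0.1643, 0.0193]
eef_rot: [-3.141, -0.0, 1.432]
contact_force: [0.3, 0.4, -0.0]
width: 0.863
grasp_force: 0.0
```

Call:
{"method": "shift_gripper", "body": {"increments": {"x": [0, 0, 0, 0, 0, 0], "y": [0, 0, 0, 0, 0, 0], "z": [-0.02, -0.05, -0.07, -0.09, -0.09, -0.09], "ax": [0, 0, 0, 0, 0, 0], "ay": [0, 0, 0, 0, 0, 0], "az": [0, 0, 0, 0, 0, 0]}}}

```text
clock: 7.5
position: [0.6063, -0.1647, 0.1104]
eef_rot: [3.14, 0.0, 1.432]
contact_force: [0.3, -0.5, -1.0]
width: 0.86
grasp_force: 0.0
```

Run:
```python
from h import *
w=grab(['wrist','scene'],'g')['wrist']
cv2.imwrite('pics/g2.png',cv2.resize(w['frame'][:,:,::-1],(800,600),interpolation=2))
```

```text
(no output)
```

View pics/g2.png

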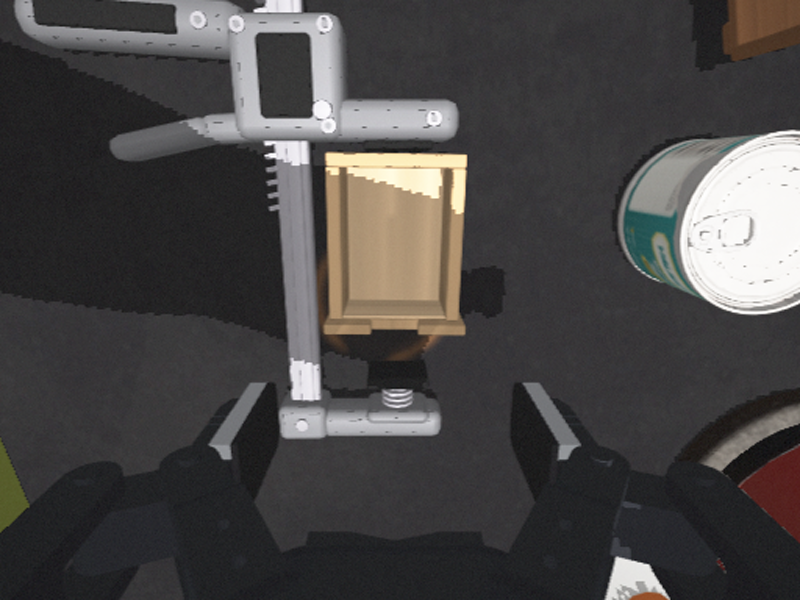

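The front stands square and tight on the open end: plate 325–465 with its middle at 395, drawer middle 394. The pad (369–427, 361) is opposite it. Next I work out the clamp frame, the gap and the grip pose.

Create cl.py:
```python
from h import *
def clamp(w,jl,jr,b1,b2):
    "800x600 px: near arm front edge l,r (z .026); bar centre px pair (z .02)"
    k=1/1.5625
    B1,B2=[plane(w,np.array(b)*k,.02) for b in (b1,b2)]
    X=(B2-B1)/np.linalg.norm(B2-B1);Y=np.array([-X[1],X[0],0])
    J=(plane(w,np.array(jl)*k,.026)+plane(w,np.array(jr)*k,.026))/2
    o=B1+X*((J-B1)@X+.004);o[2]=0
    return o,X,Y
```

Run:
```python
from cl import *
w=load('g')['wrist'];k=1/1.5625
o,X,Y=clamp(w,(345,137),(450,138),(295,160),(305.5,385));print(o,np.degrees(np.arctan2(X[1],X[0])))
for n,u,v,z in (('pad l',369,361,.029),('pad r',427,361,.029),('plate face l',325,333,.046),('plate face r',465,334,.046),('drawer back l',326,153,.044),('br',467,154,.044),('jaw back',360,437,.03),('handle tip',18,18,.026),('handle front edge',130,53,.026),('trig tip',112,153,.024),('trig front',150,159,.024)):
    p=plane(w,(u*k,v*k),z);q=p-o;print(n,np.round([q@X*1e3,q@Y*1e3],1))
g=o-.031*X-.066*Y;print('grip',g)
go((g[0],g[1],.15),np.arctan2(X[1],X[0])+1.5*np.pi)
```

```text
[ 0.57108697 -0.07825093  0.        ] -98.42922540541196
pad l [104.   34.8]
pad r [103.7  64.5]
plate face l [83.  15.4]
plate face r [82.8 80.4]
drawer back l [ 3.5 17.9]
br [ 3.3 77.3]
jaw back [147.6  29.9]
handle tip [ -50.  -113.4]
handle front edge [-37.1 -67.9]
trig tip [  4.  -83.3]
trig front [  6.5 -66.2]
grip [ 0.51034414 -0.03791102  0.        ]
shift [ 0.1121 -0.1116 -0.0413] rot [-8.0000e-04 -1.4000e-03 -1.5622e+00] t 7.6
```

Call:
{"method": "shift_gripper", "body": {"increments": {"x": [0.02, 0.05, 0.08, 0.112, 0.112, 0.112, 0.112, 0.112, 0.112, 0.112], "y": [-0.02, -0.05, -0.08, -0.112, -0.112, -0.112, -0.112, -0.112, -0.112, -0.112], "z": [-0.03, -0.03, -0.03, -0.03, -0.03, -0.03, -0.03, -0.03, -0.03, -0.03], "ax": [0, 0, 0, 0, 0, 0, 0, 0, 0, 0], "ay": [0, 0, 0, 0, 0, 0, 0, 0, 0, 0], "az": [-0.125, -0.25, -0.375, -0.5, -0.625, -0.75, -0.875, -1, -1.125, -1.25]}, "jaw": 1.0}}

```text
clock: 8.43
position: [0.5097, -0.0379, 0.1382]
eef_rot: [-3.141, -0.002, 2.689]
contact_force: [0.2, 0.2, -0.4]
width: 0.999
grasp_force: 0.0
```

Call:
{"method": "shift_gripper", "body": {"increments": {"x": [0, 0, 0, 0, 0], "y": [0, 0, 0, 0, 0], "z": [0, 0, 0, 0, 0], "ax": [0, 0, 0, 0, 0], "ay": [0, 0, 0, 0, 0], "az": [-0.12, -0.24, -0.312, -0.312, -0.312]}}}

```text
clock: 8.85
position: [0.5099, -0.0381, 0.1386]
eef_rot: [3.141, -0.002, 2.992]
contact_force: [0.4, -0.7, -0.5]
width: 1.001
grasp_force: 0.0
```

Run:
```python
from h import *
d=grab(['wrist','scene','top'],'i')
a=cv2.resize(d['wrist']['frame'],(533,400),interpolation=2)
s=cv2.resize(d['scene']['frame'][130:290,130:340],(262,200),interpolation=2);t=cv2.resize(d['top']['frame'][155:265,160:290],(262,200),interpolation=2)
cv2.imwrite('pics/i2.png',np.hstack([a,np.vstack([s,t])])[:,:,::-1])
```

```text
(no output)
```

View pics/i2.png

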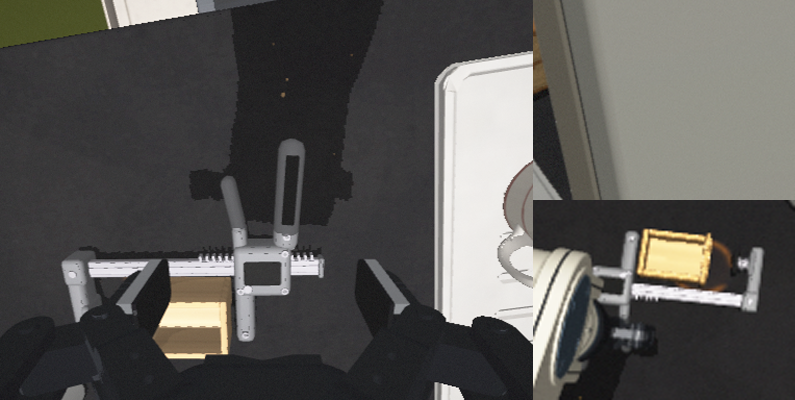

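The wrist view has handle and trigger side by side, trigger 222–245 and handle 277–305 across in this picture. The top view still shows the drawer, front and far jaw free of the arm, so I can follow the jaw there numerically. I have used up my picture views (one over, in fact), so I measure by numbers only from here.

Run:
```python
from h import *
w=load('i')['wrist'];g=cv2.cvtColor(w['frame'],cv2.COLOR_RGB2GRAY)
o=np.array([.5711,-.0783,0]);a=np.radians(-98.1);X=np.array([np.cos(a),np.sin(a),0]);Y=np.array([-X[1],X[0],0])
for y in (-50,-66,-78):
  xs=np.arange(-85,25,.5);v=[]
  for x in xs:
    p=proj(w,o+X*x*1e-3+Y*y*1e-3+[0,0,.025]); v.append(cv2.getRectSubPix(g,(1,1),tuple(map(float,p)))[0,0])
  v=np.array(v,float); m=v>62
  e=xs[1:][m[1:]!=m[:-1]];print(y,e.tolist()); print(v[::6].astype(int).tolist())
```

```text
-50 [-61.0, -56.5, -46.0, -39.0, -14.0, -0.5]
[36, 34, 33, 37, 34, 31, 36, 35, 66, 91, 34, 36, 34, 70, 94, 74, 35, 36, 35, 47, 34, 55, 51, 39, 81, 97, 102, 98, 67, 58, 57, 57, 58, 57, 60, 57, 61]
-66 [-61.5, -57.5, -46.5, -40.0, -11.0, 3.0]
[37, 35, 36, 37, 34, 36, 37, 35, 85, 71, 34, 33, 33, 91, 92, 51, 34, 35, 34, 35, 34, 36, 32, 36, 35, 77, 97, 101, 99, 79, 58, 56, 58, 62, 58, 58, 58]
-78 [-62.5, -58.0, -47.5, -41.0, -8.0, 5.0]
[34, 36, 37, 33, 35, 38, 37, 37, 90, 49, 34, 33, 35, 97, 90, 42, 32, 35, 37, 35, 37, 37, 35, 35, 35, 36, 82, 98, 104, 98, 50, 33, 34, 34, 35, 36, 36]
```

Create jaw.py:
```python
from h import *
import sys
def jaw(tag):
    t=grab(['top'],tag)['top'];f=t['frame'];g=cv2.cvtColor(f,cv2.COLOR_RGB2GRAY)
    sat=cv2.cvtColor(f,cv2.COLOR_RGB2HSV)[:,:,1]
    o=np.array([.5711,-.0783,0]);a=np.radians(-98.1);X=np.array([np.cos(a),np.sin(a),0]);Y=np.array([-X[1],X[0],0])
    def line(im,y,z,x0,x1):
        xs=np.arange(x0,x1,.5)
        return xs,np.array([cv2.getRectSubPix(im,(1,1),tuple(map(float,proj(t,o+X*x*1e-3+Y*y*1e-3+[0,0,z]))))[0,0] for x in xs],float)
    def edges(xs,v,th):
        m=v>th;return xs[1:][m[1:]!=m[:-1]].tolist()
    A=[edges(*line(g,y,.03,60,170),95) for y in (20,28,68)]
    P=[edges(*line(g,y,.046,-12,110),95) for y in (22,30,66,72,78)]
    print(round(get_state()['clock'],2),'arm',A);print('plate',P)
if __name__=='__main__': jaw(sys.argv[1])
```

```bash
python3 jaw.py j0
```

```text
9.05 arm [[84.0, 134.5, 148.5], [85.5, 135.0, 149.5], [86.5, 135.0, 148.0]]
plate [[-2.5, 1.5, 84.5], [-2.0, 2.0, 86.0], [-2.0, 2.0, 86.5], [-5.0, 2.5, 86.0], [3.0, 75.5, 77.0, 83.0]]
```

Call:
{"method": "shift_gripper", "body": {"increments": {"x": [0, 0, 0, 0, 0, 0], "y": [-0.0017, -0.0017, -0.0017, -0.0017, -0.0017, -0.0017], "z": [0.04, 0.08, 0.12, 0.1355, 0.1355, 0.1355], "ax": [0, 0, 0, 0, 0, 0], "ay": [0, 0, 0, 0, 0, 0], "az": [-0.008, -0.008, -0.008, -0.008, -0.008, -0.008]}, "jaw": 1.0, "force": 40}}

```text
clock: 9.55
position: [0.5098, -0.0398, 0.0038]
eef_rot: [3.141, -0.002, 3.002]
contact_force: [-0.7, 0.2, 0.4]
width: 1.001
grasp_force: 0.0
```

Call:
{"method": "shift_gripper", "body": {"increments": {"x": [0, 0, 0], "y": [0, 0, 0], "z": [0, 0, 0], "ax": [0, 0, 0], "ay": [0, 0, 0], "az": [0, 0, 0]}, "jaw": 0.8, "force": 40, "only": "width|force"}}

```text
contact_force: [0.6, 2.2, 3.4]
width: 0.8
grasp_force: 2.6
```

Call:
{"method": "shift_gripper", "body": {"increments": {"x": [0, 0, 0, 0], "y": [0.003, 0.006, 0.0065, 0.0065], "z": [0, 0, 0, 0], "ax": [0, 0, 0, 0], "ay": [0, 0, 0, 0], "az": [0, 0, 0, 0]}, "jaw": 0.64, "only": "posi|width|force"}}

```text
position: [0.5118, -0.0337, 0.0049]
contact_force: [1.9, -0.3, 3.5]
width: 0.645
grasp_force: 2.7
```

Call:
{"method": "shift_gripper", "body": {"increments": {"x": [0, 0, 0, 0, 0], "y": [0.003, 0.006, 0.007, 0.007, 0.007], "z": [0, 0, 0, 0, 0], "ax": [0, 0, 0, 0, 0], "ay": [0, 0, 0, 0, 0], "az": [0, 0, 0, 0, 0]}, "jaw": 0.44}}

```text
clock: 10.55
position: [0.5128, -0.0277, 0.0055]
eef_rot: [-3.139, 0.003, 3.001]
contact_force: [-2.7, -5.2, 15.1]
width: 0.446
grasp_force: 32.6
```

```bash
python3 jaw.py j1
```

```text
10.6 arm [[84.5, 125.5, 140.5], [86.0, 125.0, 140.0], [87.0, 92.0, 97.5, 122.5, 138.0]]
plate [[-1.0, 0.5, 85.0], [-1.0, 1.5, 86.5], [-2.5, 1.5, 87.0, 91.5, 97.5], [-4.5, 2.0, 86.5], [2.5, 83.5]]
```

Call:
{"method": "shift_gripper", "body": {"increments": {"x": [0, 0, 0, 0, 0, 0], "y": [-0.004, -0.008, -0.012, -0.0135, -0.0135, -0.0135], "z": [-0.002, -0.002, -0.002, -0.002, -0.002, -0.002], "ax": [0, 0, 0, 0, 0, 0], "ay": [0, 0, 0, 0, 0, 0], "az": [0, 0, 0, 0, 0, 0]}, "jaw": 0.83, "only": "posi|eef|width|force"}}

```text
position: [0.5099, -0.04, 0.0058]
eef_rot: [3.142, -0.0, 3.002]
contact_force: [-0.1, 0.1, -0.6]
width: 0.831
grasp_force: 0.0
```

```bash
python3 jaw.py j2;  python3 - <<'E'
from h import *
t=load('j2')['top'];g=cv2.cvtColor(t['frame'],cv2.COLOR_RGB2GRAY);t0=load('j0')['top'];g0=cv2.cvtColor(t0['frame'],cv2.COLOR_RGB2GRAY)
# bar edges across in top view, columns between drawer and far jaw
for nm,im in (('0',g0),('2',g)):
    r=[]
    for c in (228,236,244,252):
        col=im[195:215,c].astype(int); ys=np.where(col>120)[0]+195; r.append((c,int(ys.min()),int(ys.max())) if len(ys) else c)
    print(nm,r)
E
```

```text
11.15 arm [[84.5, 127.5, 142.0], [86.0, 127.5, 142.5], [87.0, 94.5, 95.0, 127.5, 141.5]]
plate [[-1.0, 0.5, 85.0], [-1.0, 1.5, 86.5], [-1.0, 1.5, 87.0, 92.5, 95.5], [-3.0, 2.0, 86.5], [2.5, 83.5]]
0 [(228, 195, 209), (236, 195, 210), (244, 195, 211), (252, 206, 212)]
2 [(228, 195, 209), (236, 195, 210), (244, 195, 211), (252, 206, 212)]
```

Call:
{"method": "shift_gripper", "body": {"increments": {"x": [0, 0, 0, 0], "y": [0.003, 0.006, 0.0065, 0.0065], "z": [0, 0, 0, 0], "ax": [0, 0, 0, 0], "ay": [0, 0, 0, 0], "az": [0, 0, 0, 0]}, "jaw": 0.64, "force": 40, "only": "width|force"}}

```text
contact_force: [0.2, -0.1, 5.3]
width: 0.64
grasp_force: 3.5
```

Call:
{"method": "shift_gripper", "body": {"increments": {"x": [0, 0, 0, 0, 0], "y": [0.003, 0.006, 0.007, 0.007, 0.007], "z": [0, 0, 0, 0, 0], "ax": [0, 0, 0, 0, 0], "ay": [0, 0, 0, 0, 0], "az": [0, 0, 0, 0, 0]}, "jaw": 0.44, "only": "posi|width|force"}}

```text
position: [0.5126, -0.0275, 0.0071]
contact_force: [-3.6, -4.5, 13.2]
width: 0.448
grasp_force: 32.6
```

```bash
python3 jaw.py j3
```

```text
11.95 arm [[84.5, 119.0, 134.0], [86.0, 119.5, 134.0], [87.0, 94.0, 95.0, 117.5, 133.0]]
plate [[85.0], [-0.5, 1.5, 86.5], [-2.0, 1.5, 87.0, 92.0, 95.0], [-4.0, 1.5, 86.5], [2.5, 83.5]]
```

Call:
{"method": "shift_gripper", "body": {"increments": {"x": [0, 0, 0, 0, 0, 0], "y": [-0.004, -0.008, -0.012, -0.0135, -0.0135, -0.0135], "z": [0, 0, 0, 0, 0, 0], "ax": [0, 0, 0, 0, 0, 0], "ay": [0, 0, 0, 0, 0, 0], "az": [0, 0, 0, 0, 0, 0]}, "jaw": 0.83, "only": "posi|width|force"}}

```text
position: [0.51, -0.04, 0.0059]
contact_force: [0.9, 0.9, -1.0]
width: 0.827
grasp_force: 0.0
```

```bash
python3 jaw.py j4
```

```text
12.5 arm [[84.5, 121.0, 136.0], [86.0, 120.5, 135.5], [87.0, 94.0, 96.0, 121.0, 135.5]]
plate [[-1.0, 1.0, 85.0], [-1.0, 1.5, 86.5], [-1.0, 1.5, 87.0, 93.0, 96.0], [-5.0, 2.0, 86.5], [2.5, 83.5]]
```

Call:
{"method": "shift_gripper", "body": {"increments": {"x": [0, 0, 0, 0], "y": [0.003, 0.006, 0.0065, 0.0065], "z": [0, 0, 0, 0], "ax": [0, 0, 0, 0], "ay": [0, 0, 0, 0], "az": [0, 0, 0, 0]}, "jaw": 0.64, "force": 40, "only": "width|force"}}

```text
contact_force: [0.7, 0.2, 5.3]
width: 0.643
grasp_force: 3.5
```

Call:
{"method": "shift_gripper", "body": {"increments": {"x": [0, 0, 0, 0, 0], "y": [0.003, 0.006, 0.007, 0.007, 0.007], "z": [0, 0, 0, 0, 0], "ax": [0, 0, 0, 0, 0], "ay": [0, 0, 0, 0, 0], "az": [0, 0, 0, 0, 0]}, "jaw": 0.44, "only": "posi|width|force"}}

```text
position: [0.5125, -0.0275, 0.0071]
contact_force: [-2.4, -4.1, 14.0]
width: 0.448
grasp_force: 32.4
```

```bash
python3 jaw.py j5
```

```text
13.3 arm [[84.5, 113.5, 128.5], [86.0, 113.0, 128.0], [87.0, 110.5, 126.5]]
plate [[-1.0, 0.5, 85.0], [-1.0, 1.5, 86.5], [-2.5, 1.5, 87.0], [-4.5, 2.0, 86.5], [2.5, 83.5]]
```

Call:
{"method": "shift_gripper", "body": {"increments": {"x": [0, 0, 0, 0, 0, 0], "y": [-0.004, -0.008, -0.012, -0.0135, -0.0135, -0.0135], "z": [0, 0, 0, 0, 0, 0], "ax": [0, 0, 0, 0, 0, 0], "ay": [0, 0, 0, 0, 0, 0], "az": [0, 0, 0, 0, 0, 0]}, "jaw": 0.83, "only": "posi|width|force"}}

```text
position: [0.51, -0.04, 0.0059]
contact_force: [-0.1, 0.1, -0.1]
width: 0.83
grasp_force: 0.0
```

```bash
python3 jaw.py j6
```

```text
13.85 arm [[84.5, 115.5, 130.0], [86.0, 115.0, 130.0], [87.0, 115.5, 130.0]]
plate [[-1.0, 0.5, 85.0], [-1.0, 1.5, 86.5], [-1.0, 1.5, 87.0, 92.5, 95.5], [-5.0, 2.0, 86.5], [2.5, 83.5]]
```

Call:
{"method": "shift_gripper", "body": {"increments": {"x": [0, 0, 0, 0], "y": [0.003, 0.006, 0.0065, 0.0065], "z": [0, 0, 0, 0], "ax": [0, 0, 0, 0], "ay": [0, 0, 0, 0], "az": [0, 0, 0, 0]}, "jaw": 0.64, "force": 40, "only": "width|force"}}

```text
contact_force: [0.3, 0.1, 4.9]
width: 0.643
grasp_force: 3.5
```

Call:
{"method": "shift_gripper", "body": {"increments": {"x": [0, 0, 0, 0, 0], "y": [0.003, 0.006, 0.007, 0.007, 0.007], "z": [0, 0, 0, 0, 0], "ax": [0, 0, 0, 0, 0], "ay": [0, 0, 0, 0, 0], "az": [0, 0, 0, 0, 0]}, "jaw": 0.44, "only": "posi|width|force"}}

```text
position: [0.5126, -0.0276, 0.0071]
contact_force: [-2.9, -5.1, 14.0]
width: 0.449
grasp_force: 32.8
```

```bash
python3 jaw.py j7
```

```text
14.65 arm [[84.5, 107.0, 122.0], [86.0, 107.5, 122.5], [86.5, 92.0, 98.0, 105.0, 121.0]]
plate [[85.0, 107.5], [-0.5, 1.5, 86.0, 107.0], [-2.0, 1.5, 87.0, 92.0, 97.5, 105.5], [-4.5, 2.0, 86.5, 107.5], [2.5, 83.5]]
```

Call:
{"method": "shift_gripper", "body": {"increments": {"x": [0, 0, 0, 0, 0, 0], "y": [-0.004, -0.008, -0.012, -0.0135, -0.0135, -0.0135], "z": [0, 0, 0, 0, 0, 0], "ax": [0, 0, 0, 0, 0, 0], "ay": [0, 0, 0, 0, 0, 0], "az": [0, 0, 0, 0, 0, 0]}, "jaw": 0.83, "only": "posi|width|force"}}

```text
position: [0.51, -0.04, 0.0059]
contact_force: [-0.7, 0.3, -0.3]
width: 0.827
grasp_force: 0.0
```

```bash
python3 jaw.py j8
```

```text
15.2 arm [[84.5, 109.0, 124.0], [86.0, 110.0, 124.5], [86.5, 94.5, 96.0, 110.0, 123.5]]
plate [[85.0, 109.0], [-0.5, 1.5, 86.0, 109.0], [-0.5, 1.5, 87.0, 93.5, 96.5], [-5.5, 2.0, 86.5], [2.5, 83.5]]
```

Call:
{"method": "shift_gripper", "body": {"increments": {"x": [0, 0, 0, 0], "y": [0.003, 0.006, 0.0065, 0.0065], "z": [0, 0, 0, 0], "ax": [0, 0, 0, 0], "ay": [0, 0, 0, 0], "az": [0, 0, 0, 0]}, "jaw": 0.64, "force": 40, "only": "width|force"}}

```text
contact_force: [-0.1, 0.1, 5.3]
width: 0.638
grasp_force: 3.4
```

```bash
python3 jaw.py k1
```

```text
15.58 arm [[84.5, 108.5, 123.0], [86.0, 107.5, 123.0], [87.0, 94.0, 97.5, 107.5, 122.5]]
plate [[85.0, 108.0], [-0.5, 1.5, 86.0, 107.5], [-1.0, 1.5, 87.0, 92.0, 97.5, 107.5], [-4.5, 2.0, 86.5], [2.5, 83.5]]
```

Call:
{"method": "shift_gripper", "body": {"increments": {"x": [0, 0, 0, 0], "y": [0.002, 0.0045, 0.0045, 0.0045], "z": [0, 0, 0, 0], "ax": [0, 0, 0, 0], "ay": [0, 0, 0, 0], "az": [0, 0, 0, 0]}, "jaw": 0.52, "only": "posi|width|force"}}

```text
position: [0.5119, -0.0296, 0.0062]
contact_force: [1.0, -4.4, 4.6]
width: 0.522
grasp_force: 2.7
```

```bash
python3 jaw.py k2
```

```text
15.97 arm [[84.5, 104.0, 119.0], [86.0, 103.5, 118.5], [85.0, 92.0, 97.5, 102.5, 118.0]]
plate [[85.0, 103.5], [0.0, 0.5, 85.0, 104.5], [0.0, 0.5, 85.0, 92.0, 97.5, 102.5], [-3.0, 1.0, 86.0], [2.0, 83.0]]
```

Call:
{"method": "shift_gripper", "body": {"increments": {"x": [0, 0, 0, 0], "y": [0.0015, 0.0025, 0.0025, 0.0025], "z": [0, 0, 0, 0], "ax": [0, 0, 0, 0], "ay": [0, 0, 0, 0], "az": [0, 0, 0, 0]}, "jaw": 0.45, "only": "posi|eef|width|force"}}

```text
position: [0.5122, -0.0275, 0.0066]
eef_rot: [-3.14, 0.001, 3.001]
contact_force: [-2.2, -7.7, 10.0]
width: 0.457
grasp_force: 25.8
```

```bash
python3 jaw.py k3
```

```text
16.35 arm [[84.0, 102.5, 117.0], [86.0, 102.5, 118.0], [84.5, 92.5, 98.0, 100.0, 116.0]]
plate [[85.0, 102.5], [0.0, 0.5, 85.0, 102.5], [85.0, 92.0, 97.5, 100.0], [-3.5, 1.0, 85.5], [2.0, 83.0]]
```

Call:
{"method": "shift_gripper", "body": {"increments": {"x": [0, 0, 0, 0, 0, 0], "y": [-0.004, -0.008, -0.012, -0.0135, -0.0135, -0.0135], "z": [0, 0, 0, 0, 0, 0], "ax": [0, 0, 0, 0, 0, 0], "ay": [0, 0, 0, 0, 0, 0], "az": [0, 0, 0, 0, 0, 0]}, "jaw": 0.83, "only": "posi|width|force"}}

```text
position: [0.5099, -0.0399, 0.0059]
contact_force: [-0.6, 0.2, 0.5]
width: 0.826
grasp_force: 0.0
```

```bash
python3 jaw.py k4
```

```text
16.9 arm [[85.0, 104.0, 119.0], [85.0, 103.5, 118.5], [85.0, 93.5, 97.5, 104.0, 118.0]]
plate [[85.0, 103.5], [0.0, 0.5, 85.0, 104.0], [85.0, 92.0, 97.5, 104.5], [-3.0, 1.0, 85.0], [2.5, 35.0, 35.5, 53.5, 56.0, 83.0]]
```

Call:
{"method": "shift_gripper", "body": {"increments": {"x": [0, 0, 0, 0], "y": [0.003, 0.006, 0.0065, 0.0065], "z": [0, 0, 0, 0], "ax": [0, 0, 0, 0], "ay": [0, 0, 0, 0], "az": [0, 0, 0, 0]}, "jaw": 0.64, "force": 40, "only": "width|force"}}

```text
contact_force: [-0.5, 0.5, 6.4]
width: 0.643
grasp_force: 4.3
```

Call:
{"method": "shift_gripper", "body": {"increments": {"x": [0, 0, 0, 0], "y": [0.002, 0.0035, 0.0035, 0.0035], "z": [0, 0, 0, 0], "ax": [0, 0, 0, 0], "ay": [0, 0, 0, 0], "az": [0, 0, 0, 0]}, "jaw": 0.55, "only": "posi|width|force"}}

```text
position: [0.512, -0.0303, 0.0067]
contact_force: [-1.1, -1.3, 8.7]
width: 0.551
grasp_force: 7.7
```

```bash
python3 jaw.py k5
```

```text
17.62 arm [[84.5, 100.5, 115.0], [86.0, 100.5, 115.5], [85.0, 93.0, 98.0, 100.0, 115.0]]
plate [[85.0, 100.5], [0.0, 1.0, 85.5, 100.0], [85.0, 92.0, 97.5, 100.0], [-2.5, 1.0, 84.5], [2.5, 83.0]]
```

Call:
{"method": "shift_gripper", "body": {"increments": {"x": [0, 0, 0, 0, 0], "y": [0.0008, 0.0014, 0.0014, 0.0014, 0.0014], "z": [0, 0, 0, 0, 0], "ax": [0, 0, 0, 0, 0], "ay": [0, 0, 0, 0, 0], "az": [0, 0, 0, 0, 0]}, "jaw": 0.515, "only": "posi|width|force"}}

```text
position: [0.5123, -0.029, 0.0069]
contact_force: [-1.6, -1.5, 10.9]
width: 0.515
grasp_force: 8.1
```

```bash
python3 jaw.py k6
```

Run:
```python
from h import *
# independent check: arm centre to drawer front, drawn from bright blobs, and bystanders/plate unmoved between top pictures
a=load('k5')['top']['frame'].astype(int);b=load('k6')['top']['frame'].astype(int)
d=np.abs(a-b).max(2);ys,xs=np.where(d>40);print('changed px',len(xs),xs.min() if len(xs) else 0,xs.max() if len(xs) else 0)
t0=load('a')['top']['frame'].astype(int);d=(np.abs(t0-b).max(2)>60)
for n,(u,v,r) in {'cup':(331,212,16),'bottle':(297,148,14),'tin':(233,122,18)}.items(): print(n,d[v-r:v+r,u-r:u+r].sum())
```

```text
18.08 arm [[84.5, 98.5, 114.0], [85.5, 98.5, 113.5], [85.5, 92.0, 113.5]]
plate [[85.0, 98.5], [0.0, 1.0, 85.5, 99.5], [85.5, 92.0], [-2.5, 1.0, 84.5], [2.5, 83.0]]
changed px 1158 3 260
cup 0
bottle 0
tin 0
```

Call:
{"method": "shift_gripper", "body": {"increments": {"x": [0, 0, 0, 0, 0, 0, 0, 0], "y": [0, 0, 0, 0, 0, 0, 0, 0], "z": [0, 0, 0, 0, 0, 0, 0, 0], "ax": [0, 0, 0, 0, 0, 0, 0, 0], "ay": [0, 0, 0, 0, 0, 0, 0, 0], "az": [0, 0, 0, 0, 0, 0, 0, 0]}}}

```text
clock: 18.75
position: [0.5123, -0.029, 0.0069]
eef_rot: [-3.141, 0.002, 3.002]
contact_force: [-1.9, -1.7, 11.2]
width: 0.52
grasp_force: 8.1
```

```bash
python3 jaw.py k7 && python3 -c "
from station import finish_job
print(finish_job())"
```

```text
18.8 arm [[84.5, 99.0, 114.0], [85.5, 98.5, 113.5], [86.0, 92.5, 113.5]]
plate [[85.0, 98.5], [0.0, 1.0, 85.5, 99.5], [86.0, 91.5], [-2.5, 1.0, 85.0], [2.5, 83.0]]
the job is handed in; nothing more can be done
None
```

The job is handed in at 18.8 s: the front stands square and tight on the drawer, the pad measures about 6 mm in (±2 mm, from the top camera), and the trigger is still held squeezed; the cup, bottle and tin show no movement, but I viewed 11 pictures, one over the limit of 10.

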